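# Roll the column sleeve up the loading ramp

## Task

Slowly push the long steel column sleeve lying at the foot of the ramp up the slope with your fingers, keeping it rolling or sliding on the ramp and never letting it get away from them or roll back down by itself, until it sits fully home in the seat against the stop plate at the top; then take the fingers away. Do not lift or carry it, and leave everything else on the bench where it stands.

Things in the scene. Friction and masses are not known exactly. Their poses are not given: they have to be found in the camera images.
- sleeve: the column sleeve: plain polished steel cylinder (friction about 0.3 on fingers and ramp), diameter 40, length 96, about 0.3 to 0.65 kg, lying across the level apron at the ramp's low end, square to the ramp within 0.1 rad, free to roll. Origin at its centre (20 above whatever it lies on); its own y axis is the cylinder's axis, x and z turn as it rolls
- ramp: fixed aluminium loading ramp, 305 long, 124 wide, turned about vertical. Origin on the table below its middle; z up, +x points level, uphill to the stop plate, y across. Along x: low lip -178 to -173 (top 15 above the table), level apron to -55 (surface 10 above the table), 7 degree slope to a crest at +80 (surface 26.6). Side guide strips, 112 apart inside, stand 8 above apron and slope
- deck: the slope's surface, part of the ramp: origin on the ramp's centre line at the foot of the slope (ramp x -55, 10 above the table), x up the slope, z square to it, y across
- home (a point): centre of the sleeve when fully home: ramp x +96.5, y 0, 42.7 above the table. Past the crest a 3 mm step drops to a seat whose floor tips 3 degrees to the stop, so the sleeve rolls home by itself once its centre is over the crest, and stays. Stop plate: upright, grey, face at ramp x +116.5, top 62 above the table; guides beside the seat are 34 high
- spare: short spare steel sleeve standing upright beside the ramp, diameter 40, 52 tall; origin at its underside centre (bystander)
- fitting: flat steel ring (end fitting), diameter 40, bore 18, 14 tall, lying beside the ramp; origin at its underside centre (bystander)
- spanner: steel spanner about 150 long lying flat beside the ramp; origin at its underside (bystander)
- vial: small amber jar with black cap, diameter 28, 45 tall, beside the ramp; origin at its underside centre (bystander)
- bottle: clear glass bottle with red cap, diameter 86, 180 tall; origin at its underside centre (bystander)
- jug: white plastic bottle with red cap, diameter 90, 160 tall; origin at its underside centre (bystander)
- beaker: open glass beaker, diameter 70, 85 tall; origin at its underside centre (bystander)

How it is judged:
By the outcome, as a careful person would: the job done as asked, in the order asked, and still so for the second after the job is handed in, with the robot touching nothing.
It also fails if it takes over 42 s, if anything falls off the work surface, if the arm or the gripper's body presses on something with over 40 N, if the wrist force passes 120 N, or if a joint passes its speed limit or range.

## Robot

A 6-joint arm with a two-finger parallel gripper is mounted at the origin on the work surface. World frame = base frame: x ahead of the robot, y to its left, z up, the work surface at z = 0. Lengths are in m, angles in rad, forces in N, time in s.
With the tool pointing down it reaches from about 0.4 to 0.925 m from the base axis. Payload 12.5 kg.
Tool frame: the origin (TCP) lies midway between the tips of the shut fingers; the grasp point (between the pads) lies 19 mm behind it; z points along the fingers, y is the line along which they close (so a half turn about z gives the same grasp; the last joint's range is limited). The gripper opens to 95 mm and grips with 3 to 60 N. Pads are 20 mm wide; open, the fingers measure 119 mm over their backs; the gripper's body (75 mm by 180 mm) begins 59 mm behind the grasp point.
Start: joints at [-1.355, 0.491, 1.559, -0, 1.092, -0.106], TCP at [0.198, -0.593, 0.215] pointing down, gripper open.
Joint ranges: [-3.1, 3.1], [-0.84, 2.19], [0.05, 2.79], [-1.13, 4.28], [0.06, 2.93], [-2.69, 2.69]. Speed limits (rad/s): [2.22, 2.22, 2.79, 3.14, 3.14, 3.14].

## Interface

Orientations are given as [roll, pitch, yaw] about the fixed x, y, z axes, in that order (R = Rz(yaw) Ry(pitch) Rx(roll)).
In Python, from workcell import * gives the robot as it stands.
- The arm moves only by the shell command python3 -m handwheel 'ROWS' [FORCE]. ROWS is JSON, one flat list of numbers, 7 for each row, row after row: the finger opening in m, from 0 to 0.0951, then the shift along the world's x, y, z in m, then the turn, a rotation vector about the world's x, y, z in rad. In form: [gripper, tx, ty, tz, wx, wy, wz, gripper, tx, ty, tz, wx, wy, wz, ...]. A call has 1 to 12 rows; each row is the pose to reach, as a shift and turn from the pose commanded when the call began; what a row does not reach only later rows make up. A row lasts 1/10 s, in which the tool goes at most 50 mm and 8.59 degrees, less where a joint would pass 70% of its speed; a pose out of reach is approached as far as the arm can. A call with a gripper value outside its range is refused whole. The fingers move at their own pace and stop on an object; FORCE is the grip in N (left out, the last holds). Time passes only in rows, so rows that repeat a pose let the fingers close. It gives the time, the measured TCP pose, the force, the opening and the grip force at its end, in the units of the state.
- get_state(): the state, without advancing time (a new reading comes with each control period).
- grab_frame(name): name is "scene" or "top" or "wrist"; returns a dict with "img" (480x640x3 uint8, red, green, blue), "z_map" (480x640 float32, m along the optical axis (not along the pixel's ray), 0 where there is no reading), "fovy" (degrees; the focal length in pixels is half the picture's height over the tangent of half this angle, whatever the lens; pixels are square), "cx", "cy" (the principal point, pixels), "dist" ([k1, k2, p1, p2, k3] as OpenCV has them; the pictures are not rectified), "position" and "rotation" of the camera in the world; the wrist camera has in their place "mount" (4x4, takes a point from camera to tool coordinates, whose origin is the TCP and whose axes are the flange's). Camera axes: x right, y down, z forward; pixel columns grow to the right and rows downward; lengths in m; the calibration is good to about 2 mm. A picture is of the moment at which its call begins: read the wrist's pose just before it.
- hand_in(): hands the job in; it is judged then, once.
The state is a dict: "clock": time; "q": joint angles; "qvel": joint speeds; "joint_torque": joint torques, N m; "eef_pos": TCP position; "tcp_rot": TCP orientation; "wrist_force": force on the tool from outside, world axes, zero at the start; "ft_torque": the same for the moment, N m; "opening": finger opening in m; "finger_force": force on a finger pad.
Only numpy, scipy, OpenCV 4.12 (cv2) and the standard library are available. Lean on these libraries where they do the work, as an engineer would, in place of code of your own. Each camera call takes 0.05 s, during which the arm holds its last target. There are 200 camera calls.

## Working session

There is one attempt and no reset: what is moved stays moved. The work goes in short steps, Python scripts to look and compute and a shell command to move; the robot and the scene stay as the last step left them, time stands still between calls to the robot, and variables do not carry over. Pictures are saved under pics/ and viewed, at most 10 in all, crops included, and the job is handed in when it is done.

```bash
mkdir -p pics; cat > h.py <<'E'
from workcell import *
import numpy as np, cv2
def K(f):
    F=240/np.tan(np.radians(f["fovy"])/2); return np.array([[F,0,f["cx"]],[0,F,f["cy"]],[0,0,1.]])
def cloud(f,R=None,t=None):
    u,v=np.meshgrid(np.arange(640.),np.arange(480.))
    p=cv2.undistortPoints(np.stack([u,v],-1).reshape(-1,1,2),K(f),np.array(f["dist"])).reshape(480,640,2)
    z=f["z_map"]; P=np.dstack([p[...,0]*z,p[...,1]*z,z])
    if R is None: R=np.array(f["rotation"]);t=np.array(f["position"])
    if R.shape!=(3,3):
        from scipy.spatial.transform import Rotation; R=Rotation.from_euler('xyz',R).as_matrix()
    W=P@R.T+t; W[z==0]=np.nan; return W
E
python3 - <<'E'
from h import *
s=get_state();print(s)
for n in("top","scene"):
    f=grab_frame(n);print(n,{k:f[k] for k in f if k not in("img","z_map")},(f["z_map"]>0).mean())
    cv2.imwrite(f"pics/{n}0.png",f["img"][...,::-1]);np.save(f"{n}0.npy",cloud(f))
E
```

```text
{'clock': 0.0, 'q': array([-1.35458749e+00,  4.91539913e-01,  1.55944331e+00, -1.15377365e-05,
        1.09168807e+00, -1.05590197e-01]), 'qvel': array([-9.29585716e-04,  7.54441807e-04, -6.79445987e-04,  2.48906485e-05,
        1.65173785e-03,  1.18306328e-03]), 'joint_torque': array([ 1.34785412e-03, -6.12634063e+01, -2.58186185e+01,  6.93127234e-02,
        4.81558393e-02, -1.33201074e-04]), 'eef_pos': array([ 0.19764438, -0.59267508,  0.21407607]), 'tcp_rot': array([-3.14051894e+00, -1.03506742e-04,  3.21804298e-01]), 'wrist_force': array([ 0.52447435, -0.44068941, -0.27812975]), 'ft_torque': array([ 0.00452147,  0.00602498, -0.03949097]), 'finger_force': 0.0, 'opening': 0.09549551993943632}
top {'fovy': 57.72406325741928, 'cx': 316.68250907295675, 'cy': 235.54917842707607, 'dist': array([-0.10255342,  0.        ,  0.        ,  0.        ,  0.        ]), 'position': array([3.68883490e-01, 5.35781084e-04, 1.14167155e+00]), 'rotation': array([-2.96151817, -0.01570019, -1.56081806])} 0.9960481770833334
scene {'fovy': 50.919034118917416, 'cx': 321.44044984014494, 'cy': 226.39025107399308, 'dist': array([0.04353465, 0.        , 0.        , 0.        , 0.        ]), 'position': array([1.18447584, 0.39988828, 0.74500052]), 'rotation': array([-2.31373678, -0.00668217,  2.16701357])} 0.9959765625
```

View pics/top0.png

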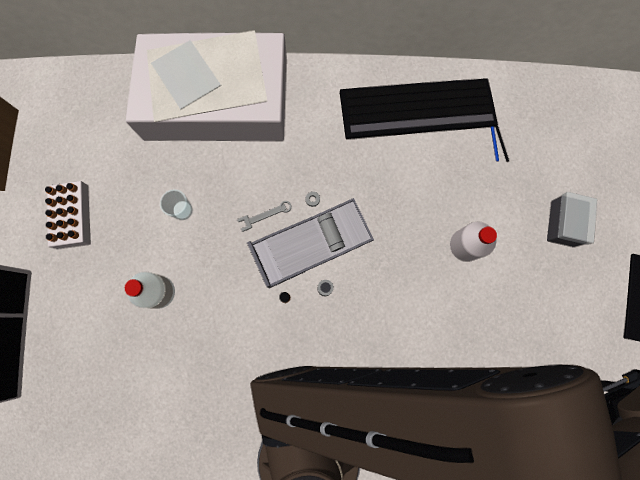

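View pics/scene0.png

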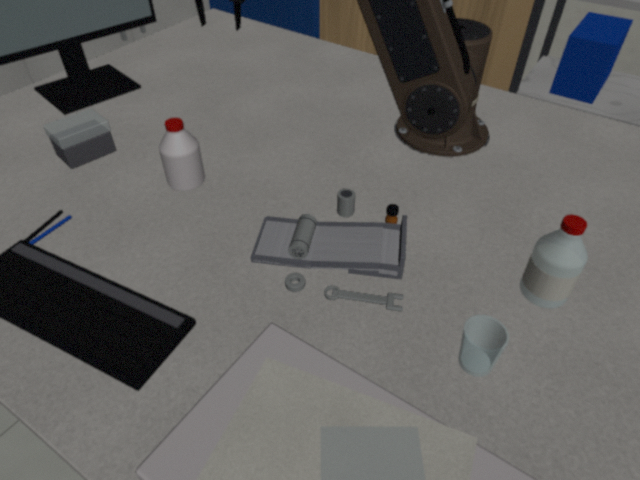

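Top view: ramp spans (250,245)–(372,240), with the stop plate at left (258,265), the low lip at right (363,220) and the sleeve at (332,232). Spanner (265,215) and ring (312,199) lie on one side, spare (325,288) and vial (285,297) on the other.

```bash
cat > m.py <<'E'
from h import *
def report(W,ax=None):
    x,y,z=W[...,0],W[...,1],W[...,2]
    m=(z>0.006)&(z<0.075)&(x>0.25)&(x<0.62)&(y>-0.15)&(y<0.35)
    n,lab,st,_=cv2.connectedComponentsWithStats(m.astype(np.uint8))
    for i in range(1,n):
        if st[i,4]<40: continue
        P=W[lab==i]; r=cv2.minAreaRect(P[:,:2].astype(np.float32)*1000); print(st[i],"rect mm",np.round(r[0],1),np.round(r[1],1),round(r[2],2),"zmax",P[:,2].max().round(4), P.mean(0).round(4))
    return lab,st
if __name__=="__main__":
    for n in("top0","scene0"):
        W=np.load(n+".npy"); print(n); lab,st=report(W)
        i=1+np.argmax(st[1:,4]); P=W[lab==i]
        c=np.median(P[:,:2],0)
        p=P[P[:,2]>0.054]; r=cv2.minAreaRect(p[:,:2].astype(np.float32)*1000);print("plate",len(p),r)
        # principal axis
        box=cv2.minAreaRect(P[:,:2].astype(np.float32))
        d=p[:,:2].mean(0)-np.array(box[0]); d/=np.linalg.norm(d); print("approx yaw",np.arctan2(d[1],d[0]))
E
python3 m.py
```

```text
top0
[174 213  13   7  48] rect mm [614.7 337.2] [ 7.6 24.1] 17.74 zmax 0.071 [0.6146 0.3374 0.0444]
[ 247  216  122   72 4942] rect mm [554.2   0.6] [128.2 308. ] 25.48 zmax 0.0664 [0.5435 0.0148 0.0239]
[237 218  25  14 112] rect mm [602.6 165.8] [64.1 34.3] 89.84 zmax 0.0135 [0.6076 0.1691 0.009 ]
[317 280  16  16 206] rect mm [436.  -35.5] [37.3 37.5] 89.63 zmax 0.0566 [ 0.436  -0.0359  0.0516]
[279 292  11  11  99] rect mm [411.6  65.5] [24.8 25. ] 0.86 zmax 0.0488 [0.4112 0.0654 0.0433]
plate 234 ((536.3656005859375, 40.9923095703125), (123.50041198730469, 212.26832580566406), 25.581968307495117)
approx yaw 2.012601001860399
scene0
[337 188  19  28 431] rect mm [438.6 -34.8] [44.  38.6] 14.49 zmax 0.0541 [ 0.4465 -0.0313  0.037 ]
[ 258  204  149   74 6340] rect mm [539.8  -9.5] [179.3 304.5] 27.22 zmax 0.0644 [0.5415 0.027  0.0225]
[385 293  18  12  89] rect mm [603. 172.] [22.5 35.5] 75.66 zmax 0.0109 [0.6042 0.1721 0.0074]
[474 319  17  29 273] rect mm [616.1 339.7] [ 8.8 21.4] 9.89 zmax 0.0748 [0.6163 0.3419 0.0482]
plate 261 ((495.6127014160156, 132.521728515625), (125.47847747802734, 11.414233207702637), 26.97833824157715)
approx yaw 1.8411850164817072
```

```bash
sed -i 's/x<0.62/x<0.72/;s/y<0.35/y<0.3/' m.py; cat >> m.py <<'E'
        b=np.array(cv2.boxPoints(box)).round(4); print("box",box,b.tolist())
        yaw=np.radians(90+box[2]); X=np.array([np.cos(yaw),np.sin(yaw)]); 
        q=(P[:,:2]-np.array(box[0]))@X; v=(P[:,:2]-np.array(box[0]))@np.array([-X[1],X[0]]); pl=P[:,2]>.054
        L=q.min(); print("len",L,q.max(),"z along:")
        for k in range(0,31): 
            mm=(abs(v)<.03)&(abs(q-L-.005-k*.01)<.005)
            if mm.any(): print(k*10+5,P[mm,2].mean().round(4),P[mm,2].max().round(4),end="; ")
        print()
E
python3 m.py
```

```text
top0
[305 192  15  15 147] rect mm [674.9  -2. ] [37.3 38.6] 12.32 zmax 0.02 [ 0.6747 -0.002   0.014 ]
[ 247  198  122   90 5533] rect mm [555.5  -1.9] [128.2 313.7] 25.53 zmax 0.0664 [0.5538 0.0044 0.023 ]
[237 201  54  31 330] rect mm [632.2 124.9] [ 36.8 148.5] 25.12 zmax 0.0143 [0.6289 0.1291 0.0087]
[317 280  16  16 206] rect mm [436.  -35.5] [37.3 37.5] 89.63 zmax 0.0566 [ 0.436  -0.0359  0.0516]
[279 292  11  11  99] rect mm [411.6  65.5] [24.8 25. ] 0.86 zmax 0.0488 [0.4112 0.0654 0.0433]
plate 235 ((536.3656005859375, 40.9923095703125), (123.50041198730469, 212.26832580566406), 25.581968307495117)
approx yaw 2.0120591489400868
box ((0.5555248260498047, -0.0019265711307525635), (0.1282019019126892, 0.31373512744903564), 25.532779693603516) [[0.4300999939441681, 0.1120000034570694], [0.5652999877929688, -0.17110000550746918], [0.6809999942779541, -0.11580000072717667], [0.545799970626831, 0.1673000007867813]]
len -0.156867563415764 0.15686760153815835 z along:
5 0.0159 0.0195; 15 0.0108 0.0171; 25 0.0111 0.0163; 35 0.0114 0.0153; 45 0.0109 0.0158; 55 0.0105 0.0179; 65 0.0111 0
[... 1424 characters left out ...]
000220298767, -0.10830000042915344], [0.5515999794006348, 0.16580000519752502]]
len -0.15229902449010066 0.15229900033775728 z along:
5 0.0112 0.0179; 15 0.0089 0.012; 25 0.0091 0.0118; 35 0.009 0.0126; 45 0.009 0.0135; 55 0.0088 0.0127; 65 0.009 0.0132; 75 0.0143 0.0375; 85 0.0437 0.048; 95 0.0485 0.0514; 105 0.0468 0.0514; 115 0.028 0.0463; 125 0.009 0.0126; 135 0.0105 0.0132; 145 0.0118 0.0178; 155 0.0129 0.0168; 165 0.0141 0.0202; 175 0.0152 0.0185; 185 0.0167 0.026; 195 0.0178 0.0205; 205 0.019 0.0222; 215 0.02 0.0233; 225 0.0214 0.0251; 235 0.0228 0.0267; 245 0.0239 0.0269; 255 0.0246 0.0287; 265 0.0225 0.0349; 275 0.0218 0.0351; 285 0.0217 0.0339; 295 0.0449 0.0633; 305 0.0608 0.0636;
```

Ramp yaw is about 2.018 and its origin about (0.5445, 0.021); the sleeve is near ramp x −79 mm. I'm moving above the apron behind it with the tool's y axis across the ramp.

```bash
python3 -m handwheel '[0.06,0.034,0.041,0,0,0,0.14, 0.06,0.068,0.082,0,0,0,0.28, 0.06,0.102,0.122,0,0,0,0.42, 0.06,0.136,0.163,0,0,0,0.565, 0.06,0.170,0.203,0,0,0,0.705, 0.06,0.204,0.244,0,0,0,0.845, 0.06,0.238,0.285,0,0,0,0.985, 0.06,0.272,0.325,0,0,0,1.13, 0.06,0.306,0.366,0,0,0,1.27, 0.06,0.340,0.407,0,0,0,1.41, 0.06,0.374,0.447,0,0,0,1.55, 0.06,0.407,0.488,0,0,0,1.696]'
cat > w.py <<'E'
from h import *
from m import report
import sys
from scipy.spatial.transform import Rotation as Ro
def wristcloud(name=None):
    s=get_state(); f=grab_frame("wrist"); T=np.eye(4); T[:3,:3]=Ro.from_euler('xyz',s["tcp_rot"]).as_matrix(); T[:3,3]=s["eef_pos"]
    T=T@np.array(f["mount"]); 
    if name: cv2.imwrite(f"pics/{name}.png",f["img"][...,::-1])
    return s,f,cloud(f,T[:3,:3],T[:3,3])
if __name__=="__main__":
    s,f,W=wristcloud(sys.argv[1]); print({k:s[k] for k in("clock","q","eef_pos","tcp_rot","opening","wrist_force")}); print(f["mount"]); np.save(sys.argv[1]+".npy",W); print(np.nanmin(W.reshape(-1,3),0),np.nanmax(W.reshape(-1,3),0))
E
python3 w.py wrist1
```

```text
clock: 1.3
eef_pos: [0.5832, -0.1305, 0.2145]
tcp_rot: [-3.141, -0.0, 2.024]
wrist_force: [-0.1, -1.2, 0.1]
opening: 0.06
finger_force: 0.0
{'clock': 1.3, 'q': array([-3.30576410e-01,  4.52138126e-01,  1.62851478e+00,  2.33671755e-05,
        1.06127222e+00, -7.83461261e-01]), 'eef_pos': array([ 0.58320027, -0.13045803,  0.21446173]), 'tcp_rot': array([-3.14137150e+00, -2.49081953e-04,  2.02366975e+00]), 'opening': 0.05999952173763902, 'wrist_force': array([-0.13563717, -1.1695197 ,  0.12617051])}
[[ 3.66629785e-04 -9.69853088e-01 -2.43690078e-01  6.84988293e-02]
 [ 9.99999874e-01  2.72131611e-04  4.21445372e-04  2.38356678e-04]
 [-3.42424322e-04 -2.43690202e-01  9.69853065e-01 -1.68436546e-01]
 [ 0.00000000e+00  0.00000000e+00  0.00000000e+00  1.00000000e+00]]
[ 0.22545491 -0.452582   -0.00511113] [0.99261558 0.19310172 0.34251178]
```

View pics/wrist1.png

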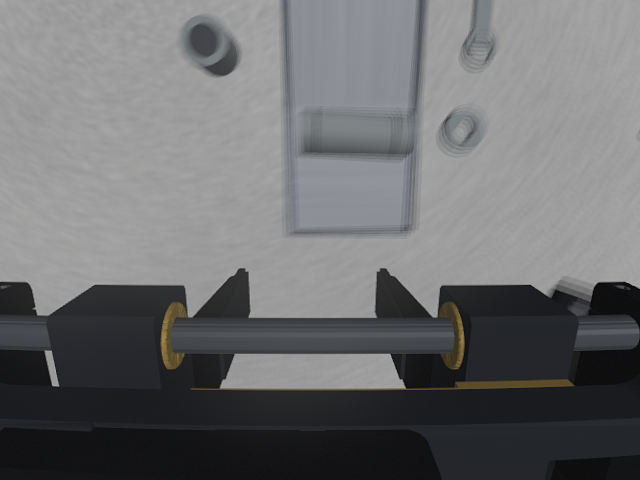

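The picture shows the ramp (287–415, 0–235), sleeve at (355,132), ring (462,130) and spare (205,42), blurred because the arm was still moving. I'll let it settle and measure.

```bash
python3 -m handwheel '[0.06,0,0,0,0,0,0,0.06,0,0,0,0,0,0,0.06,0,0,0,0,0,0,0.06,0,0,0,0,0,0]'
cat > meas.py <<'E'
from w import *
s,f,W=wristcloud(sys.argv[1]); print(s["clock"],s["eef_pos"].round(4),s["tcp_rot"].round(4))
x,y,z=W[...,0],W[...,1],W[...,2]
near=(x>.4)&(x<.72)&(y>-.2)&(y<.25)&(np.arange(480)[:,None]<265)
print("table z",np.nanmedian(z[near&(z<.006)]))
yaw=2.018;O=np.array([.5445,.0211])
m=near&(z>.006)
n,lab,st,_=cv2.connectedComponentsWithStats(m.astype(np.uint8))
i=1+np.argmax(st[1:,4]); P=W[lab==i]
print("ramp blob rect",cv2.minAreaRect(P[:,:2].astype(np.float32)*1000))
# guides: edge lines of the blob; per-slice min/max of across coordinate
for it in range(3):
    X=np.array([np.cos(yaw),np.sin(yaw)]);Y=np.array([-X[1],X[0]])
    d=P[:,:2]-O; a=d@X; b=d@Y
    ks=np.arange(-.165,.03,.005); lo=[];hi=[];kk=[]
    for k in ks:
        mm=abs(a-k)<.003
        if mm.sum()>20: kk.append(k);lo.append(np.percentile(b[mm],1));hi.append(np.percentile(b[mm],99))
    sl=[np.polyfit(kk,v,1) for v in(lo,hi)]; mid=np.median((np.array(lo)+hi)/2)
    yaw+=np.arctan((sl[0][0]+sl[1][0])/2); O=O+Y*mid
X=np.array([np.cos(yaw),np.sin(yaw)]);Y=np.array([-X[1],X[0]]);d=P[:,:2]-O; a=d@X; b=d@Y
print("yaw",yaw,"O",O,"width",np.mean(np.array(hi)-lo),"low end a",np.percentile(a,.2))
sp=(P[:,2]>.032)&(abs(b)<.055)&(a<.04); q=np.c_[a,b,P[:,2]][sp]
r=cv2.minAreaRect(q[:,:2].astype(np.float32)*1000);print("sleeve pts",r)
# cylinder fit: a = a0 + t*b, top arc
from scipy.optimize import least_squares
g=lambda p:np.hypot((q[:,0]-p[0]-p[1]*q[:,1]),q[:,2]-p[2])-.02
print("cyl a0,slope,zc",least_squares(g,[q[:,0].mean(),0,.03],loss='soft_l1',f_scale=.001).x,"b ext",np.percentile(q[:,1],[1,99]))
print("TCP ramp",(s["eef_pos"][:2]-O)@X,(s["eef_pos"][:2]-O)@Y, "Xdir",X,"Y",Y)
E
python3 meas.py wrist2
```

```text
clock: 1.75
eef_pos: [0.5816, -0.1335, 0.2148]
tcp_rot: [3.142, 0.0, 2.015]
wrist_force: [-0.3, -0.2, -1.0]
opening: 0.0596
finger_force: 0.0
1.75 [ 0.5816 -0.1335  0.2148] [3.1416 0.     2.0154]
table z -0.0015817507274425435
ramp blob rect ((576.6181640625, -41.08587646484375), (124.81831359863281, 211.74339294433594), 25.54991912841797)
yaw 2.0191208996617283 O [0.54625591 0.02194204] width 0.12121347088280879 low end a -0.17545526924840776
sleeve pts ((-79.36386108398438, -0.6297721862792969), (95.88298797607422, 38.71421432495117), 87.31864166259766)
cyl a0,slope,zc [-0.07936573  0.04256712  0.02799595] b ext [-0.04738496  0.04609745]
TCP ramp -0.15541867178788704 0.035510251817263846 Xdir [-0.43345629  0.90117459] Y [-0.90117459 -0.43345629]
```

```bash
python3 -m handwheel '[0.06,0.010,0.019,0,0,0,0.004, 0.06,0.021,0.038,-0.01,0,0,0.004, 0.06,0.021,0.038,-0.035,0,0,0.004, 0.06,0.021,0.038,-0.065,0,0,0.004, 0.06,0.021,0.038,-0.095,0,0,0.004, 0.06,0.021,0.038,-0.125,0,0,0.004, 0.06,0.021,0.038,-0.155,0,0,0.004, 0.06,0.021,0.038,-0.175,0,0,0.004, 0.06,0.021,0.038,-0.188,0,0,0.004, 0.06,0.021,0.038,-0.196,0,0,0.004, 0.06,0.021,0.038,-0.196,0,0,0.004, 0.06,0.021,0.038,-0.196,0,0,0.004]'
python3 meas.py wrist3
```

```text
clock: 3.0
eef_pos: [0.6036, -0.0946, 0.0194]
tcp_rot: [3.141, 0.001, 2.022]
wrist_force: [0.0, -0.6, 0.3]
opening: 0.0599
finger_force: 0.0
3.0 [ 0.6036 -0.0946  0.0194] [3.1407e+00 7.0000e-04 2.0216e+00]
table z -0.0016114705101906435
ramp blob rect ((572.5090942382812, -33.135833740234375), (125.0356674194336, 116.97969055175781), 25.792545318603516)
yaw 2.0153694324269593 O [0.54630446 0.02196523] width 0.12058323537489539 low end a -0.11889783728441135
sleeve pts ((-79.77645874023438, -0.5852737426757812), (96.36056518554688, 39.648590087890625), 87.78778076171875)
cyl a0,slope,zc [-0.07963975  0.04005587  0.02806632] b ext [-0.04740429  0.04600959]
TCP ramp -0.12986896747221216 -0.0016032318276482467 Xdir [-0.43007252  0.90279434] Y [-0.90279434 -0.43007252]
```

View pics/wrist3.png

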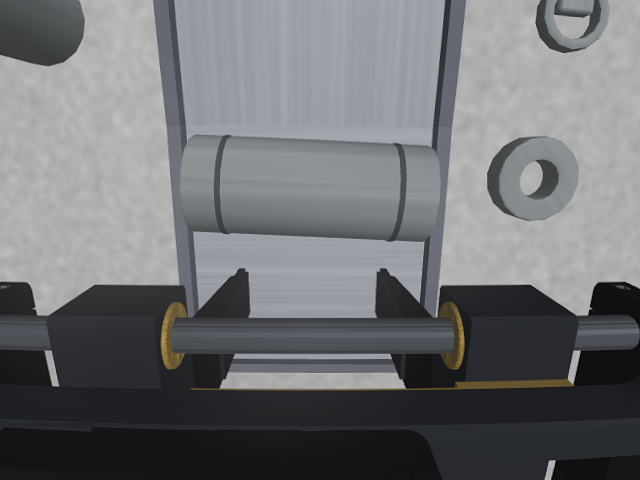

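The sleeve lies at (180–440, 135–240) between the guides, slightly skewed, with the fingertips at (243,270) and (381,270) about 20 mm behind it. I'll match its skew and make slow contact.

```bash
python3 -m handwheel '[0.06,-0.0013,0.0027,0,0,0,-0.01, 0.06,-0.0026,0.0054,0,0,0,-0.02, 0.06,-0.0039,0.0081,0,0,0,-0.03, 0.06,-0.0052,0.0108,0,0,0,-0.04, 0.06,-0.0058,0.0122,0,0,0,-0.04, 0.06,-0.0065,0.0135,0,0,0,-0.04, 0.06,-0.0071,0.0149,0,0,0,-0.04, 0.06,-0.0078,0.0162,0,0,0,-0.04, 0.06,-0.0084,0.0176,0,0,0,-0.04, 0.06,-0.0091,0.0189,0,0,0,-0.04, 0.06,-0.0097,0.0203,0,0,0,-0.04, 0.06,-0.0104,0.0216,0,0,0,-0.04]'
python3 meas.py wrist4 | tail -3
```

```text
clock: 4.25
eef_pos: [0.5928, -0.0727, 0.0187]
tcp_rot: [3.141, 0.0, 1.982]
wrist_force: [0.3, 0.1, 0.3]
opening: 0.0598
finger_force: 0.1
sleeve pts ((-56.07044219970703, 32.45331954956055), (92.56842803955078, 29.509912490844727), 44.48080062866211)
cyl a0,slope,zc [-0.09064621  0.98092561  0.02865377] b ext [-0.00555048  0.0544385 ]
TCP ramp -0.08244044042041031 0.05906189697063838 Xdir [-0.92986561  0.36789938] Y [-0.36789938 -0.92986561]
```

```bash
cat > sl.py <<'E'
from w import *
from scipy.optimize import least_squares
def sl(name,R=None):
    s,f,W=wristcloud(name)
    X=np.array([np.cos(2.017),np.sin(2.017)]);Y=np.array([-X[1],X[0]]);O=np.array([.5463,.02195])
    W=W[:268].reshape(-1,3);W=W[np.isfinite(W).all(1)]; d=W[:,:2]-O;q=np.c_[d@X,d@Y,W[:,2]]
    t=s["eef_pos"][:2]-O; t=np.array([t@X,t@Y])
    surf=.01+np.clip((q[:,0]+.0525)*.1228,0,.0166)
    q=q[(abs(q[:,1])<.052)&(abs(q[:,0]-t[0]-.03)<.035)&(q[:,2]>surf+.022)&(q[:,2]<.08)]
    g=lambda p:np.hypot((q[:,0]-p[0]-p[1]*q[:,1]),q[:,2]-p[2])-.02
    r=least_squares(g,[t[0]+.03,0,.03],loss='soft_l1',f_scale=.001).x
    print("t",round(s["clock"],2),"TCP a,b mm",(t*1000).round(1),"z",s["eef_pos"][2].round(4),"rot",s["tcp_rot"].round(3),"sleeve a mm",(r[0]*1000).round(1),"skew",r[1].round(3),"zc",r[2].round(4),"b",(np.percentile(q[:,1],[1,99])*1000).round(1),"gap",((r[0]-t[0])*1000-30).round(1),"F",s["wrist_force"].round(1))
sl(sys.argv[1])
E
python3 sl.py wrist5
```

```text
t 4.3 TCP a,b mm [-105.2   -1.1] z 0.0186 rot [-3.142 -0.     1.982] sleeve a mm -72.6 skew 0.042 zc 0.0281 b [-47.8  45.6] gap 2.6 F [ 0.6  0.1 -0.3]
```

Contact made (sleeve moved 7 mm, still against fingers). I'm continuing at 15 mm/s to the foot of the slope and up.

```bash
python3 -m handwheel '[0.06,-0.0006,0.0014,0.0002,0,0,0, 0.06,-0.0013,0.0027,0.0004,0,0,0, 0.06,-0.0019,0.0041,0.0006,0,0,0, 0.06,-0.0026,0.0054,0.0008,0,0,0, 0.06,-0.0032,0.0068,0.001,0,0,0, 0.06,-0.0039,0.0081,0.0012,0,0,0, 0.06,-0.0045,0.0095,0.0014,0,0,0, 0.06,-0.0052,0.0108,0.0016,0,0,0, 0.06,-0.0058,0.0122,0.0018,0,0,0, 0.06,-0.0065,0.0135,0.002,0,0,0, 0.06,-0.0071,0.0149,0.0022,0,0,0, 0.06,-0.0078,0.0162,0.0024,0,0,0]'
python3 -m handwheel '[0.06,-0.0006,0.0014,0.0002,0,0,0, 0.06,-0.0013,0.0027,0.0004,0,0,0, 0.06,-0.0019,0.0041,0.0006,0,0,0.005, 0.06,-0.0026,0.0054,0.0008,0,0,0.005, 0.06,-0.0032,0.0068,0.001,0,0,0.01, 0.06,-0.0039,0.0081,0.0012,0,0,0.01, 0.06,-0.0045,0.0095,0.0014,0,0,0.015, 0.06,-0.0052,0.0108,0.0016,0,0,0.015, 0.06,-0.0058,0.0122,0.0018,0,0,0.02, 0.06,-0.0065,0.0135,0.002,0,0,0.02, 0.06,-0.0071,0.0149,0.0022,0,0,0.025, 0.06,-0.0078,0.0162,0.0024,0,0,0.025]'
python3 sl.py wrist6
```

```text
clock: 5.55
eef_pos: [0.5851, -0.0565, 0.0211]
tcp_rot: [3.141, 0.0, 1.982]
wrist_force: [-0.1, 0.2, -0.2]
opening: 0.0602
finger_force: 0.5
clock: 6.75
eef_pos: [0.5772, -0.0402, 0.0235]
tcp_rot: [3.142, -0.0, 2.007]
wrist_force: [0.3, -2.2, 1.2]
opening: 0.0601
finger_force: 1.2
t 6.75 TCP a,b mm [-69.4  -1. ] z 0.0235 rot [ 3.142 -0.     2.007] sleeve a mm -36.6 skew 0.043 zc 0.0303 b [-49.4  44.3] gap 2.8 F [ 0.3 -2.2  1.2]
```

Sleeve is on the slope, steadily in contact (a = −37 mm). Continue.

```bash
python3 -m handwheel '[0.06,-0.0006,0.0014,0.0002,0,0,0, 0.06,-0.0013,0.0027,0.0004,0,0,0, 0.06,-0.0019,0.0041,0.0006,0,0,0.005, 0.06,-0.0026,0.0054,0.0008,0,0,0.005, 0.06,-0.0032,0.0068,0.001,0,0,0.01, 0.06,-0.0039,0.0081,0.0012,0,0,0.01, 0.06,-0.0045,0.0095,0.0014,0,0,0.01, 0.06,-0.0052,0.0108,0.0016,0,0,0.01, 0.06,-0.0058,0.0122,0.0018,0,0,0.01, 0.06,-0.0065,0.0135,0.002,0,0,0.01, 0.06,-0.0071,0.0149,0.0022,0,0,0.01, 0.06,-0.0078,0.0162,0.0024,0,0,0.01]'
python3 sl.py wrist7
python3 -m handwheel '[0.06,-0.0006,0.0014,0.0002,0,0,0, 0.06,-0.0013,0.0027,0.0004,0,0,0, 0.06,-0.0019,0.0041,0.0006,0,0,0, 0.06,-0.0026,0.0054,0.0008,0,0,0, 0.06,-0.0032,0.0068,0.001,0,0,0, 0.06,-0.0039,0.0081,0.0012,0,0,0, 0.06,-0.0045,0.0095,0.0014,0,0,0, 0.06,-0.0052,0.0108,0.0016,0,0,0, 0.06,-0.0058,0.0122,0.0018,0,0,0, 0.06,-0.0065,0.0135,0.002,0,0,0, 0.06,-0.0071,0.0149,0.0022,0,0,0, 0.06,-0.0078,0.0162,0.0024,0,0,0]'
python3 sl.py wrist8
```

```text
clock: 8.0
eef_pos: [0.5694, -0.024, 0.0259]
tcp_rot: [3.141, 0.0, 2.017]
wrist_force: [1.2, -1.6, 1.1]
opening: 0.06
finger_force: 1.2
t 8.0 TCP a,b mm [-51.4  -1. ] z 0.0259 rot [3.141 0.    2.017] sleeve a mm -18.6 skew 0.034 zc 0.0325 b [-50.   43.7] gap 2.9 F [ 1.2 -1.6  1.1]
clock: 9.25
eef_pos: [0.5616, -0.0079, 0.0283]
tcp_rot: [3.141, 0.0, 2.017]
wrist_force: [0.5, -1.6, 1.3]
opening: 0.0602
finger_force: 1.2
t 9.25 TCP a,b mm [-33.5  -0.9] z 0.0283 rot [3.141 0.    2.017] sleeve a mm -0.8 skew 0.028 zc 0.0347 b [-50.5  43.2] gap 2.7 F [ 0.5 -1.6  1.3]
```

```bash
python3 -m handwheel '[0.06,-0.0006,0.0014,0.0002,0,0,0, 0.06,-0.0013,0.0027,0.0004,0,0,0, 0.06,-0.0019,0.0041,0.0006,0,0,0, 0.06,-0.0026,0.0054,0.0008,0,0,0, 0.06,-0.0032,0.0068,0.001,0,0,0, 0.06,-0.0039,0.0081,0.0012,0,0,0, 0.06,-0.0045,0.0095,0.0014,0,0,0, 0.06,-0.0052,0.0108,0.0016,0,0,0, 0.06,-0.0058,0.0122,0.0018,0,0,0, 0.06,-0.0065,0.0135,0.002,0,0,0, 0.06,-0.0071,0.0149,0.0022,0,0,0, 0.06,-0.0078,0.0162,0.0024,0,0,0]'
python3 -m handwheel '[0.06,-0.0006,0.0014,0.0002,0,0,0, 0.06,-0.0013,0.0027,0.0004,0,0,0, 0.06,-0.0019,0.0041,0.0006,0,0,0, 0.06,-0.0026,0.0054,0.0008,0,0,0, 0.06,-0.0032,0.0068,0.001,0,0,0, 0.06,-0.0039,0.0081,0.0012,0,0,0, 0.06,-0.0045,0.0095,0.0014,0,0,0, 0.06,-0.0052,0.0108,0.0016,0,0,0, 0.06,-0.0058,0.0122,0.0018,0,0,0, 0.06,-0.0065,0.0135,0.002,0,0,0, 0.06,-0.0071,0.0149,0.0022,0,0,0, 0.06,-0.0078,0.0162,0.0024,0,0,0]'
python3 sl.py wrist9
python3 -m handwheel '[0.06,-0.0006,0.0014,0.0002,0,0,0, 0.06,-0.0013,0.0027,0.0004,0,0,0, 0.06,-0.0019,0.0041,0.0006,0,0,0, 0.06,-0.0026,0.0054,0.0008,0,0,0, 0.06,-0.0032,0.0068,0.001,0,0,0, 0.06,-0.0039,0.0081,0.0012,0,0,0, 0.06,-0.0045,0.0095,0.0014,0,0,0, 0.06,-0.0052,0.0108,0.0016,0,0,0, 0.06,-0.0058,0.0122,0.0018,0,0,0, 0.06,-0.0065,0.0135,0.002,0,0,0, 0.06,-0.0071,0.0149,0.0022,0,0,0, 0.06,-0.0078,0.0162,0.0024,0,0,0]'
python3 sl.py wrist10
```

```text
clock: 10.5
eef_pos: [0.5538, 0.0084, 0.0307]
tcp_rot: [3.141, 0.0, 2.017]
wrist_force: [1.2, -2.4, 1.3]
opening: 0.0601
finger_force: 1.2
clock: 11.7
eef_pos: [0.546, 0.0246, 0.0331]
tcp_rot: [3.141, 0.0, 2.017]
wrist_force: [1.0, -2.5, 1.1]
opening: 0.0598
finger_force: 1.2
t 11.7 TCP a,b mm [ 2.5 -0.9] z 0.0331 rot [3.141 0.    2.017] sleeve a mm 44.4 skew 0.008 zc 0.0749 b [-51.   42.5] gap 11.9 F [ 1.  -2.5  1.1]
clock: 12.95
eef_pos: [0.5382, 0.0408, 0.0355]
tcp_rot: [3.141, 0.0, 2.017]
wrist_force: [1.4, -1.9, 1.7]
opening: 0.0599
finger_force: 1.2
t 12.95 TCP a,b mm [20.5 -0.8] z 0.0355 rot [3.141 0.    2.017] sleeve a mm 52.9 skew 0.02 zc 0.0413 b [-50.9  42.1] gap 2.4 F [ 1.4 -1.9  1.7]
```

```bash
python3 -m handwheel '[0.06,-0.0006,0.0014,0.0002,0,0,0, 0.06,-0.0013,0.0027,0.0004,0,0,0, 0.06,-0.0019,0.0041,0.0006,0,0,0, 0.06,-0.0026,0.0054,0.0008,0,0,0, 0.06,-0.0032,0.0068,0.001,0,0,0, 0.06,-0.0039,0.0081,0.001,0,0,0, 0.06,-0.0045,0.0095,0.001,0,0,0, 0.06,-0.0052,0.0108,0.001,0,0,0, 0.06,-0.0058,0.0122,0.001,0,0,0, 0.06,-0.0065,0.0135,0.001,0,0,0, 0.06,-0.0071,0.0149,0.001,0,0,0, 0.06,-0.0078,0.0162,0.001,0,0,0]'
python3 sl.py wrist11
python3 -m handwheel '[0.06,-0.0004,0.0009,0,0,0,0, 0.06,-0.0009,0.0018,0,0,0,0, 0.06,-0.0013,0.0027,0,0,0,0, 0.06,-0.0017,0.0036,0,0,0,0, 0.06,-0.0022,0.0045,0,0,0,0, 0.06,-0.0026,0.0054,0,0,0,0, 0.06,-0.003,0.0063,0,0,0,0, 0.06,-0.0035,0.0072,0,0,0,0, 0.06,-0.0039,0.0081,0,0,0,0, 0.06,-0.0043,0.009,0,0,0,0]'
python3 sl.py wrist12
```

```text
clock: 14.2
eef_pos: [0.5304, 0.057, 0.0365]
tcp_rot: [3.142, 0.0, 2.017]
wrist_force: [0.7, -2.9, 1.7]
opening: 0.0602
finger_force: 1.2
t 14.2 TCP a,b mm [38.5 -0.8] z 0.0365 rot [3.142 0.    2.017] sleeve a mm 70.8 skew 0.018 zc 0.0435 b [-51.   41.7] gap 2.3 F [ 0.7 -2.9  1.7]
clock: 15.25
eef_pos: [0.5259, 0.066, 0.0364]
tcp_rot: [-3.141, -0.0, 2.017]
wrist_force: [0.6, -1.1, 0.4]
opening: 0.0597
finger_force: 0.3
t 15.25 TCP a,b mm [48.6 -0.6] z 0.0364 rot [-3.141 -0.     2.017] sleeve a mm 80.9 skew 0.017 zc 0.0446 b [-51.1  41.7] gap 2.4 F [ 0.6 -1.1  0.4]
```

```bash
python3 -m handwheel '[0.06,-0.0004,0.0009,0,0,0,0, 0.06,-0.0009,0.0018,0,0,0,0, 0.06,-0.0013,0.0027,0,0,0,0, 0.06,-0.0017,0.0036,0,0,0,0, 0.06,-0.0022,0.0045,0,0,0,0, 0.06,-0.0026,0.0054,0,0,0,0, 0.06,-0.003,0.0063,0,0,0,0, 0.06,-0.0035,0.0072,0,0,0,0]'
python3 sl.py wrist13
```

```text
clock: 16.1
eef_pos: [0.5226, 0.0731, 0.0365]
tcp_rot: [3.141, 0.0, 2.017]
wrist_force: [0.2, -0.4, -0.7]
opening: 0.0601
finger_force: 0.0
t 16.1 TCP a,b mm [56.4 -0.7] z 0.0365 rot [3.141 0.    2.017] sleeve a mm 98.7 skew 0.003 zc 0.041 b [-51.   42.8] gap 12.4 F [ 0.2 -0.4 -0.7]
```

View pics/wrist13.png

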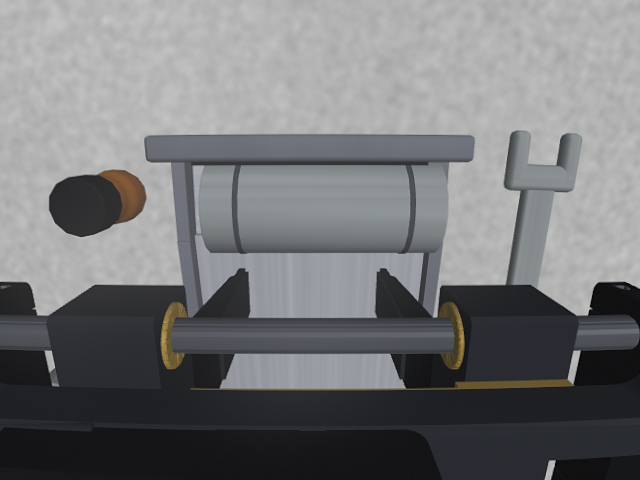

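The sleeve sits flush against the stop plate (200–447, 163–252), square to it, with the fingertips about 10 mm clear at (243,270) and (381,270). I'll back off, then lift.

```bash
python3 -m handwheel '[0.06,0.002,-0.004,0,0,0,0, 0.06,0.005,-0.010,0.002,0,0,0, 0.06,0.009,-0.018,0.006,0,0,0, 0.06,0.013,-0.027,0.015,0,0,0, 0.06,0.017,-0.036,0.035,0,0,0, 0.06,0.017,-0.036,0.06,0,0,0, 0.06,0.017,-0.036,0.085,0,0,0, 0.06,0.017,-0.036,0.11,0,0,0, 0.06,0.017,-0.036,0.13,0,0,0, 0.06,0.017,-0.036,0.14,0,0,0, 0.06,0.017,-0.036,0.14,0,0,0, 0.06,0.017,-0.036,0.14,0,0,0]'
python3 - <<'E'
import sys
from w import *
from scipy.optimize import least_squares
s,f,W=wristcloud("wrist14")
X=np.array([np.cos(2.017),np.sin(2.017)]);Y=np.array([-X[1],X[0]]);O=np.array([.5463,.02195])
W=W[:268].reshape(-1,3);W=W[np.isfinite(W).all(1)];d=W[:,:2]-O;q=np.c_[d@X,d@Y,W[:,2]]
pl=q[(q[:,2]>.052)&(q[:,2]<.07)&(q[:,0]>.105)&(q[:,0]<.14)&(abs(q[:,1])<.065)];print("plate a",np.percentile(pl[:,0],[2,98]),"b",np.percentile(pl[:,1],[1,99]))
q=q[(abs(q[:,1])<.052)&(abs(q[:,0]-.094)<.02)&(q[:,2]>.046)&(q[:,2]<.068)]
print(least_squares(lambda p:np.hypot(q[:,0]-p[0]-p[1]*q[:,1],q[:,2]-p[2])-.02,[.095,0,.04],loss='soft_l1',f_scale=.001).x,np.percentile(q[:,1],[1,99]),s["clock"],s["wrist_force"])
E
```

```text
clock: 17.35
eef_pos: [0.5394, 0.0368, 0.176]
tcp_rot: [-3.141, -0.0, 2.017]
wrist_force: [-0.0, 0.3, -0.6]
opening: 0.06
finger_force: 0.0
plate a [0.10536521 0.12768099] b [-0.05933439  0.05919252]
[ 0.09857668 -0.00069265  0.04081792] [-0.05105706  0.04155792] 17.35 [-0.0279388   0.33847382 -0.63074006]
```

View pics/wrist14.png

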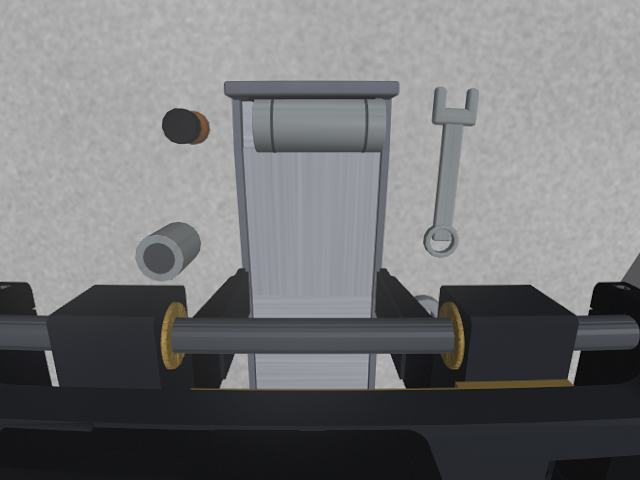

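The sleeve rests in the seat at (252–386, 98–152), parallel to and against the stop plate (312,88). The fingers are clear, and the vial (185,126), spare (168,250) and spanner (450,170) stand where they were.

```bash
python3 -c "
from workcell import *
print(hand_in())"
```

```text
the job is handed in; nothing more can be done
None
```

The sleeve is fully home in the seat, square against the stop plate and about 4 mm off the ramp's centre line; the fingers are clear, nothing else was touched, and I handed the job in at 17.4 s.

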